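# Open the steam cooker and set the bowl on its tray

## Robot

A 6-joint arm with a two-finger parallel gripper is mounted at the origin on a cart in front of the work surface, level with it; the furniture and walls round the work are solid. World frame = base frame: x ahead of the robot, y to its left, z up, the work surface at z = 0. Lengths are in mm, angles in rad, forces in N, time in s.
With the tool pointing down it reaches from about 300 to 875 mm from the base axis. Payload 6.4 kg.
Tool frame: the origin (TCP) lies between the finger pads; the fingertips stand arm.tip_reach ahead of it and the grasp point (between the pads) is the TCP (arm.tip_reach is the distance from the TCP to the fingertips, in mm); z points along the fingers, y is the line along which they close (so a half turn about z gives the same grasp; the last joint's range is limited). The gripper opens to 85 mm and grips with 20 to 120 N. Pads are 22 mm wide; open, the fingers measure 114 mm over their backs; the gripper's body (76 mm by 85 mm) begins 54 mm behind the grasp point. The pads swing forward as they close: fully open they stand 13 mm farther back than shut.
Start: joints at [1.077, 0.181, 1.607, -0, 1.354, -0.206], TCP at [163.198, 551.369, 223.488] pointing down, gripper open.
Joint ranges: [-2.99, 2.99], [-0.89, 2.07], [0.3, 2.58], [-1.14, 4.28], [0, 2.63], [-3.12, 3.12]. Speed limits (rad/s): [2.57, 2.57, 3.01, 3.14, 3.14, 3.14].

## Interface

Orientations are given as a unit quaternion [x, y, z, w].
In Python, from rig import arm, grab_frame, calibration, sign_off gives the robot as it stands.
- The arm moves only by the tool arm_command, never from a script. Its argument "rows" is a list of rows, each a list of 3 entries, a list of its own where there are three numbers: the opening, from 0 (shut) to 1 (fully open), then the shift along the tool's x, y, z in units of 0.03 m (1.0 is 0.03 m), then the turn, a rotation vector about the tool's x, y, z in units of 30 degrees (1.0 is 30 degrees). A call has 1 to 5 rows; each row shifts and turns the commanded pose from where the row before left it, along the tool's axes as they then stand; what a row does not reach is not made up. A row lasts 1/10 s, in which the tool goes at most 50 mm and 8.59 degrees, less where a joint would pass 70% of its speed; a pose out of reach is approached as far as the arm can. A call with a number of a shift or a turn outside -1 to 1 is refused whole. A call with a gripper value outside its range is refused whole. The fingers move at their own pace and stop on an object; "squeeze" is the grip in N (left out, the last holds). Time passes only in rows, so rows that do not move let the fingers close. It gives the time, the measured TCP pose, the force, the opening and the grip force at its end, in the units of the state.
- arm.sense(): the state, without advancing time (a new reading comes with each control period).
- grab_frame(name): name is "scene" or "top" or "wrist"; returns (picture, depth): 480x640x3 uint8, red, green, blue; 480x640 float32, mm along the optical axis (not along the pixel's ray), 0 where there is no reading.
- calibration(name): a dict with "camera_matrix" (3x3 intrinsics, pixels), "k1" (the pictures are not rectified: a ray, as slopes to the right and down, at radius r is drawn at 1 + k1 r^2 times it, then the intrinsics apply), "R" (3x3) and "t" (3): a world point X has camera coordinates R X + t; the wrist camera has in their place "T_tool_cam" (4x4, takes a point from camera to tool coordinates, whose origin is the TCP and whose axes are the flange's). Camera axes: x right, y down, z forward; pixel columns grow to the right and rows downward; lengths in mm; the calibration is good to about 2 mm. A picture is of the moment at which its call begins: read the wrist's pose just before it. calibration takes no time and is no camera call.
- sign_off(): hands the job in; it is judged then, once.
The state is a dict: "clock": time; "qpos": joint angles; "joint_velocities": joint speeds; "effort": joint torques, N m; "ee_pos": TCP position; "eef_rot": TCP orientation; "ft_force": force on the tool from outside, world axes, zero at the start; "ft_torque": the same for the moment, N m; "gripper_width": finger opening in mm; "grasp_force": force on a finger pad.
Only numpy, scipy, OpenCV 4.12 (cv2) and the standard library are available. Lean on these libraries where they do the work, as an engineer would, in place of code of your own. Each camera call takes 0.05 s, during which the arm holds its last target. There are 200 camera calls.

## Task

Get the little white steam cooker ready for steaming: press its lid button fully in and let go so that the lid springs ajar, then swing the lid up by its front lip until it stands wide open by itself. Then put the small white bowl gently, upright, on the middle of the steam tray inside, leaving the lid open and the button out, and without shifting the striped mug, the lemon or the teaspoon.

Things in the scene. Friction and masses are not known exactly. Their poses are not given: they have to be found in the camera images.
- cooker: small white cooker, fixed; round shell 196 mm across, rim 125 mm high, pot opening 160 mm across. Origin: centre of its underside on the worktop; x points from its front (button, lip) to the hinge at the back, y to its left, z up. A front housing 86 mm wide reaches 141 mm before the centre; its top slopes down to the front, facing 35 deg from vertical, and carries the lid button
- button_top (a point): centre of the outer face of the lid button, a silver 42 x 22 mm cap (42 mm along y) on the black sloped panel. Its z axis points straight out of the slope (35 deg from vertical, leaning to the front): press along -z. At rest at (-0.124, 0, 0.117) m in the cooker's frame. The lid's lip is about 23 mm above and hangs over it, so it cannot be reached from straight above
- button (a joint): travel of the lid button in m: 0 out, 0.007 fully in (about 5 N); a spring returns it. Above about 0.005 it frees the lid
- lid (a joint): opening angle of the domed lid in rad: 0 shut and latched, about 0.17 ajar once the button was pressed (a spring lifts it), 1.57 upright, 1.75 the stop. The hinge is a little stiff: let go below about 1.1 the lid falls back to ajar. Lid 194 mm across, 34 mm high, 0.16 kg
- lid_lip (a point): middle of the underside of the lid's front lip, a flat tab 66 mm wide, 11 mm thick, standing 26 mm out from the lid; 221 mm from the hinge line, 6 mm behind the lip's front edge. Moves with the lid; its axes are the cooker's, turned with the lid (-z points out of the underside). Pushing up there opens the lid
- lid_hinge (a point): middle of the hinge line at the back of the cooker, 104 mm behind the cooker's centre, 131 mm above the worktop; the hinge line lies along the cooker's y axis
- tray_centre (a point): centre of the top of the round steel steam tray (159 mm across, perforated) inside the cooker, 89 mm above the worktop and 36 mm below the pot's rim
- small_bowl: small white ceramic bowl, 115 mm across the rim, 51 mm high, flat foot 68 mm across, 0.2 kg; wall about 5 to 8 mm thick, flaring about 30 degrees from vertical. Origin: centre of its underside, z up. It stands on the worktop to the left or right of the cooker
- tea_mug: striped mug, 90 mm across with a handle on its -y side (121 mm over all), 97 mm high; stands on the other side of the cooker. Origin: underside, middle of the bounding box. To be left where it stands
- lemon: yellow lemon, 83 x 58 mm, on the left of the worktop; to be left where it lies
- teaspoon: steel teaspoon 132 mm long, on the left of the worktop; to be left where it lies

How it is judged:
By the outcome, as a careful person would: the job done as asked, in the order asked, and still so for the second after the job is handed in, with the robot touching nothing.
It also fails if it takes over 58 s, if anything falls off the work surface, if the arm or the gripper's body presses on something with over 40 N, if the wrist force passes 120 N, or if a joint passes its speed limit or range.

## Working session

There is one attempt and no reset: what is moved stays moved. The work goes in short steps, Python scripts to look and compute and a tool call to move; the robot and the scene stay as the last step left them, time stands still between calls to the robot, and variables do not carry over. Pictures are saved under pics/ and viewed, at most 10 in all, crops included, and the job is handed in when it is done.

Besides the shell and the picture viewer there is one more tool, called as name(argument=value, ...) on one line, values as JSON. arm_command: Moves the arm, as the interface text tells. Shifts and turns lie within -1 to 1; 1 stands for 0.03 m of shift or 30 degrees of turn. Its arguments: {"type":"object","properties":{"rows":{"type":"array"},"squeeze":{"type":"number"}},"required":["rows"]}

```bash
mkdir -p pics; ls; python3 - <<'E'
from rig import arm, grab_frame, calibration
import cv2,numpy as np
print(arm.sense(), arm.tip_reach)
for n in ("scene","top"):
    p,d=grab_frame(n); cv2.imwrite(f"pics/{n}0.png",p[:,:,::-1]); np.savez(f"pics/{n}0.npz",p=p,d=d)
    print(n,calibration(n))
print(calibration("wrist"))
E
```

```text
pics
{'clock': 0.0, 'qpos': array([ 1.07669501e+00,  1.81535646e-01,  1.60802758e+00,  7.53020831e-08,
        1.35376950e+00, -2.06288821e-01]), 'joint_velocities': array([ 0.00013721,  0.0002244 , -0.00205855,  0.00104076,  0.00041187,
       -0.00080077]), 'effort': array([-1.30090597e-03, -4.44874227e+01, -3.51334155e+01, -3.71258884e-04,
        9.10117262e-03, -1.70311279e-05]), 'ee_pos': array([162.91975122, 550.84649978, 222.57772831]), 'eef_rot': array([ 1.43410023e-01,  9.89662977e-01, -8.17213938e-04, -2.98526177e-04]), 'ft_force': array([0.49663533, 0.35145019, 0.00570059]), 'ft_torque': array([-0.01809518, -0.04599158, -0.00823019]), 'grasp_force': 0.0, 'gripper_width': 85.42509914702426} 19.0
scene {'camera_matrix': array([[569.86394404,   0.        , 329.58812358],
       [  0.        , 569.86394404, 235.66799724],
       [  0.        ,   0.        ,   1.        ]]), 'k1': -0.00947325352011861, 'R': array([[-0.78326479, -0.62151518, -0.01466777],
       [-0.46833244,  0.60540386, -0.64354557],
       [ 0.40885326, -0.49719719, -0.76526725]]), 't': array([ 498.52906179,
[... 304 characters left out ...]
442507, -0.32308739, -0.20261499],
       [ 0.18925704,  0.07259589, -0.97924032]]), 't': array([-194.154316  ,  594.27401408, 1172.36668234])}
{'camera_matrix': array([[381.64155605,   0.        , 317.7633689 ],
       [  0.        , 381.64155605, 236.55337953],
       [  0.        ,   0.        ,   1.        ]]), 'k1': -0.07610056253221428, 'T_tool_cam': array([[ 1.03242498e-03, -9.54470596e-01, -2.98303227e-01,
         7.68677287e+01],
       [ 9.99999465e-01,  1.00425637e-03,  2.47705169e-04,
         2.11350024e-01],
       [ 6.31456149e-05, -2.98303324e-01,  9.54471122e-01,
        -1.49632929e+02],
       [ 0.00000000e+00,  0.00000000e+00,  0.00000000e+00,
         1.00000000e+00]])}
```

View pics/scene0.png

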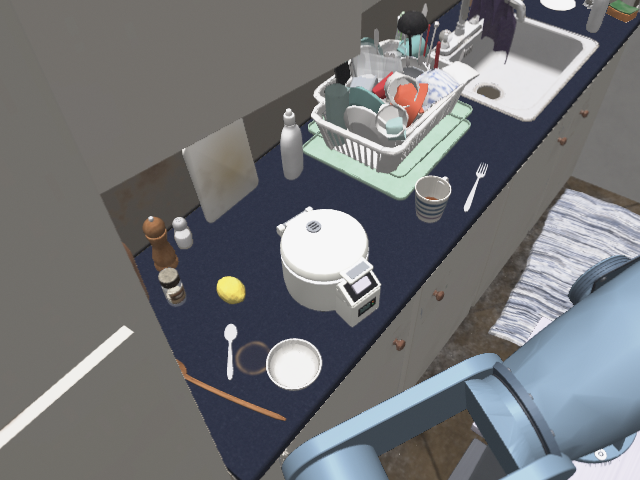

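View pics/top0.png

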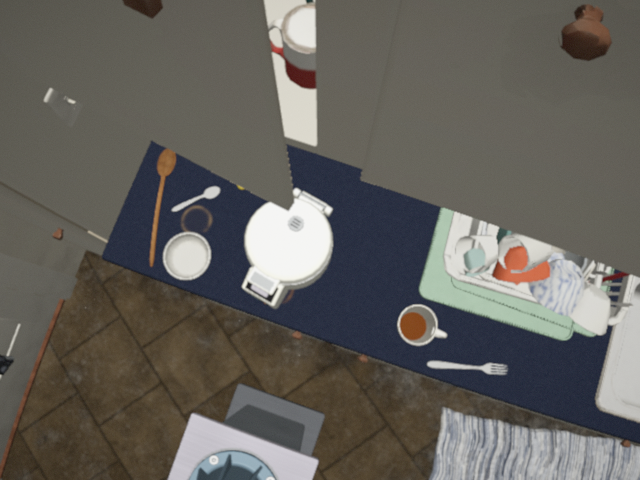

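The scene view shows the cooker at (325,258) with its front toward (360,290), the bowl at (294,364), the mug at (431,198), the lemon at (231,290) and the spoon at (231,350). The top view shows the cooker at (288,240), the bowl at (187,256) and cabinets overhanging behind.

```bash
cat > h.py <<'E'
import numpy as np,cv2
from rig import calibration
def cloud(n,d,c=None,T=None):
    c=c or calibration(n);K=c["camera_matrix"]
    v,u=np.mgrid[:480,:640]
    px=np.stack([u,v],-1).reshape(-1,1,2).astype(float)
    r=cv2.undistortPoints(px,K,np.array([c["k1"],0,0,0,0.]))[:,0].reshape(480,640,2)
    P=np.dstack([r,np.ones((480,640))])*d[...,None]
    if n=="wrist":
        M=c["T_tool_cam"];P=P@M[:3,:3].T+M[:3,3];R,t=T;P=P@R.T+t
    else: P=(P-c["t"])@c["R"]
    P[d==0]=np.nan
    return P
def circ(p):
    A=np.c_[2*p,np.ones(len(p))];s=np.linalg.lstsq(A,(p**2).sum(1),rcond=None)[0]
    return s[0],s[1],np.sqrt(s[2]+s[0]**2+s[1]**2)
E
python3 - <<'E'
from h import *
for n in("scene","top"):
    f=np.load(f"pics/{n}0.npz");p=f["p"].astype(int);P=cloud(n,f["d"])
    w=(p.min(2)>110)&(p.max(2)-p.min(2)<40)
    def box(u0,u1,v0,v1):
        m=np.zeros((480,640),bool);m[v0:v1,u0:u1]=1;return m
    b=box(260,330,335,395) if n=="scene" else box(155,220,225,285)
    q=P[b&w]; print(n,"bowl zmax",np.nanpercentile(q[:,2],[1,50,99]))
    k=q[(q[:,2]>44)];h=cv2.convexHull(k[:,:2].astype(np.float32))[:,0];print("rim",circ(h))
    c=box(270,385,205,325) if n=="scene" else box(238,338,185,308)
    q=P[c&(P[...,2]>60)];print("cooker z",np.nanpercentile(q[:,2],[1,50,99]))
    # dome sphere-ish fit: paraboloid z=a-(r^2)/b
    m=c&w&(P[...,2]>135)&(P[...,2]<175)
    for lo,hi in((120,127),(128,136),(136,146),(146,156),(156,162)):
        k=P[c&w&(P[...,2]>lo)&(P[...,2]<hi)][:,:2]
        print(lo,len(k),circ(k),k.min(0),k.max(0))
    # table level
    t=P[(p[...,2]>p[...,0]+10)&(p.max(2)<70)];print("table z",np.nanmedian(t[:,2]))
    for nm,bx in (("mug",box(410,455,170,225) if n=="scene" else box(390,450,300,350)),):
        q=P[bx&(P[...,2]>90)&(P[...,2]<105)];print(nm,circ(q[:,:2]),q[:,:2].min(0),q[:,:2].max(0))
    cv2.imwrite(f"pics/{n}crop.png",cv2.resize(f["p"][195:335,255:400,::-1] if n=="scene" else f["p"][180:310,230:340,::-1],None,fx=4,fy=4,interpolation=cv2.INTER_CUBIC))
    # upper stuff: cabinets
    q=P[(P[...,2]>300)];print("high min/max",np.nanpercentile(q,[1,50,99],axis=0))
E
```

```text
scene bowl zmax [ 7.09990723 23.80477928 53.74494156]
rim (np.float64(494.8624511494861), np.float64(296.25354203679495), np.float64(57.24793535020858))
cooker z [ 63.50183927 155.31867577 168.77745143]
120 303 (np.float64(592.521880244361), np.float64(56.788206539421026), np.float64(107.53574151953698)) [471.91317439  11.61432711] [707.14717746 169.44666771]
128 123 (np.float64(601.0908143246188), np.float64(63.36360083157501), np.float64(103.18750597821062)) [502.37534894   2.67514664] [712.81233218 167.96052266]
136 387 (np.float64(597.0917090745111), np.float64(62.540652627946656), np.float64(102.95867128083967)) [471.76284369 -17.04039623] [710.38399482 167.46743929]
146 1191 (np.float64(582.7260742689762), np.float64(71.27228338909163), np.float64(90.69022832665149)) [468.61716514 -25.96504258] [686.01972819 165.05521346]
156 1480 (np.float64(592.3868557878656), np.float64(71.25367800029471), np.float64(72.7183982824759)) [482.9504354  -15.78649582] [681.80720761 157.76079144]
table z -0.8505790172455737
mug (np.float64(516.2724547557561), np.float64(-261.2362465183677), np.flo
[... 852 characters left out ...]
5388 -30.04488405] [710.32834551 163.12772124]
146 1279 (np.float64(584.0287861562117), np.float64(68.89380646583686), np.float64(92.34184984148598)) [468.71565848 -27.6834285 ] [687.93462999 161.56965004]
156 1861 (np.float64(591.3697688073948), np.float64(66.16094561770569), np.float64(71.28157036926095)) [473.47792852 -22.38437922] [681.90630968 155.13538559]
table z -0.6216893757434472
mug (np.float64(516.3651834180234), np.float64(-263.6781385195319), np.float64(42.52177192873154)) [ 472.42572655 -323.95506289] [ 561.63115242 -219.96131401]
high min/max [[ 490.64516645 -370.6774879   336.10576441]
 [ 619.61816646  -40.97899881  835.9818275 ]
 [ 763.00141294  522.74920681 1030.43568884]]
```

View pics/scenecrop.png

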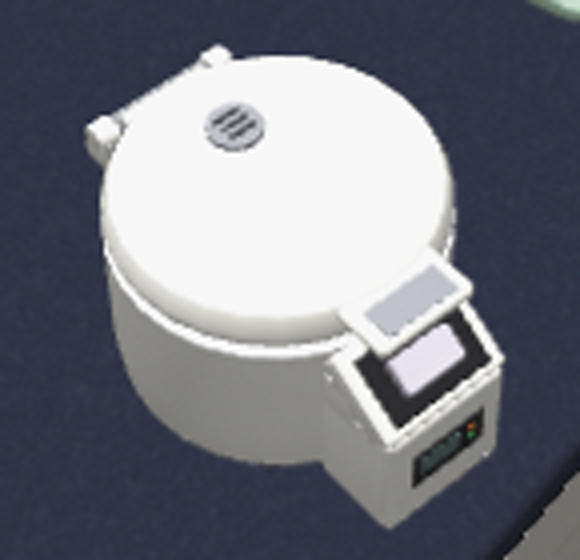

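View pics/topcrop.png

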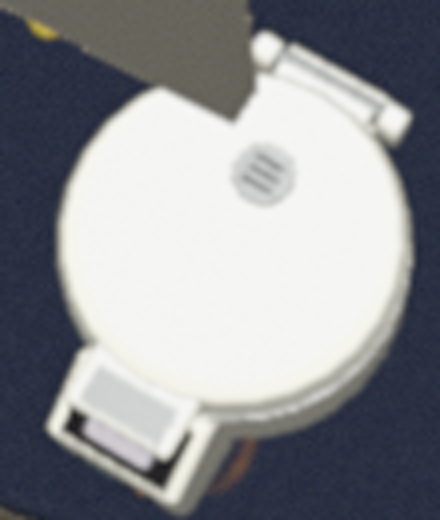

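The crops show the button at scene pixel (361,285), the hinge knobs at scene (281,229) and (309,209), and the same knobs at top (296,191) and (329,209). The cabinet corner overhangs at top pixel (290,209).

```bash
python3 - <<'E'
from h import *
from scipy.optimize import least_squares
C0=[]
for n in("scene","top"):
    f=np.load(f"pics/{n}0.npz");P=cloud(n,f["d"]);p=f["p"].astype(int)
    d2=np.hypot(P[...,0]-586,P[...,1]-69)
    q=P[(d2<80)&(P[...,2]>140)&(P[...,2]<180)]
    A=np.c_[q[:,:2],np.ones(len(q)),(q[:,:2]**2).sum(1)]
    s=np.linalg.lstsq(A,q[:,2],rcond=None)[0];c=-s[:2]/2/s[3]
    print(n,"dome centre",c,"z max",np.nanpercentile(q[:,2],99)); C0.append(c)
    px={"scene":dict(btn=(361,285),k1=(281,229),k2=(309,209)),"top":dict(k1=(296,191),k2=(329,209))}[n]
    for k,(u,v) in px.items():
        print(k,np.nanmedian(P[v-1:v+2,u-1:u+2].reshape(-1,3),0))
    # cabinet points
    m=(P[...,2]>300)&(P[...,0]>300)
    if n=="scene": m[200:]=0; m[:,400:]=0
    q=P[m];print("cab",np.nanmin(q,0),np.nanmax(q,0))
    for (u,v) in ({"scene":[(110,185),(200,140),(300,88),(355,60),(100,100),(300,20),(160,210),(30,100)],"top":[(288,200),(280,190),(250,180),(160,140),(370,175),(450,195),(340,150),(200,60),(297,190)]}[n]): print((u,v),P[v,u].round())
    # button by bright lilac colour inside black panel
E
```

```text
scene dome centre [599.93014993  68.79150964] z max 169.77594262111805
btn [474.42870505  94.89090455 115.58415185]
k1 [698.44186726  94.49789548 136.10836012]
k2 [687.0294237    9.96330447 137.47899861]
cab [ 448.40275936 -136.81132904  597.82706811] [621.96594479 598.36547045 924.44883197]
(110, 185) [617. 450. 605.]
(200, 140) [968.  63. 234.]
(300, 88) [1014. -342.  130.]
(355, 60) [ 891. -438.  219.]
(100, 100) [611. 425. 721.]
(300, 20) [566. 137. 703.]
(160, 210) [1011.  196.   80.]
(30, 100) [471. 540. 852.]
top dome centre [599.27729917  66.80941308] z max 170.18457665715204
k1 [705.38769391  88.60748676 139.29135791]
k2 [690.59512401   5.28061766 139.74798118]
cab [ 450.32247495 -458.528274    300.04965118] [ 861.17971083  635.11505851 1046.50379632]
(288, 200) [550.  20. 647.]
(280, 190) [548.  26. 688.]
(250, 180) [555.  70. 661.]
(160, 140) [578. 212. 628.]
(370, 175) [620. -65. 631.]
(450, 195) [ 620. -166.  655.]
(340, 150) [641. -18. 627.]
(200, 60) [556.  73. 931.]
(297, 190) [708.  87. 141.]
```

arm_command(rows=[[0,[-0.74,-0.8,-0.07],[0,0,0]],[0,[-0.74,-0.8,-0.07],[0,0,0]],[0,[-0.74,-0.8,-0.07],[0,0,0]],[0,[-0.74,-0.8,-0.07],[0,0,0]],[0,[-0.74,-0.8,-0.07],[0,0,0]]], squeeze=30)

```text
clock: 0.6
ee_pos: [235.7, 403.4, 233.6]
eef_rot: [0.143, 0.99, -0.0, -0.0]
ft_force: [0.6, -0.5, -0.2]
gripper_width: 12.5
grasp_force: 0.0
```

arm_command(rows=[[0,[-0.74,-0.8,-0.07],[0,0,0]],[0,[-0.74,-0.8,-0.07],[0,0,0]],[0,[-0.74,-0.8,-0.07],[0,0,0]],[0,[-0.74,-0.8,-0.07],[0,0,0]],[0,[-0.74,-0.8,-0.07],[0,0,0]]])

```text
clock: 1.1
ee_pos: [308.0, 257.0, 244.3]
eef_rot: [0.143, 0.99, -0.0, -0.0]
ft_force: [0.1, -1.0, 0.1]
gripper_width: 0.2
grasp_force: 0.0
```

arm_command(rows=[[0,[-0.74,-0.8,-0.07],[0,0,0]],[0,[-0.74,-0.8,-0.07],[0,0,0]],[0,[-0.74,-0.8,-0.07],[0,0,0]],[0,[-0.74,-0.8,-0.07],[0,0,0]],[0,[-0.74,-0.8,-0.07],[0,0,-0.167]]])

```text
clock: 1.6
ee_pos: [380.5, 110.4, 254.9]
eef_rot: [0.099, 0.995, 0.0, -0.0]
ft_force: [1.2, -0.7, 0.0]
gripper_width: 0.1
grasp_force: 0.0
```

arm_command(rows=[[0,[0,0,0],[0,-0.2333,0]],[0,[0,0,0],[0,-0.2333,0]],[0,[0,0,0],[0,-0.2333,0]],[0,[0,0,0],[0,-0.2333,0]],[0,[0,0,0],[0,-0.2333,0]]])

```text
clock: 2.1
ee_pos: [380.3, 111.5, 255.2]
eef_rot: [0.096, 0.948, -0.03, 0.302]
ft_force: [-0.5, -1.0, -0.7]
gripper_width: -0.2
grasp_force: 0.0
```

```bash
python3 - <<'E'
from h import *
from rig import arm,grab_frame
from scipy.spatial.transform import Rotation as Ro
s=arm.sense();p,d=grab_frame("wrist")
R=Ro.from_quat(s["eef_rot"]).as_matrix();P=cloud("wrist",d,T=(R,s["ee_pos"]))
np.savez("pics/w1.npz",p=p,P=P);cv2.imwrite("pics/w1.png",p[:,:,::-1])
print(s["qpos"],s["ee_pos"],R[:,2])
E
```

```text
[ 0.1512847  -0.73096394  2.36488242 -0.24910918  0.9360148  -1.12939155] [380.34540272 111.54036368 255.2167822 ] [ 0.56631663 -0.11447379 -0.81619926]
```

View pics/w1.png

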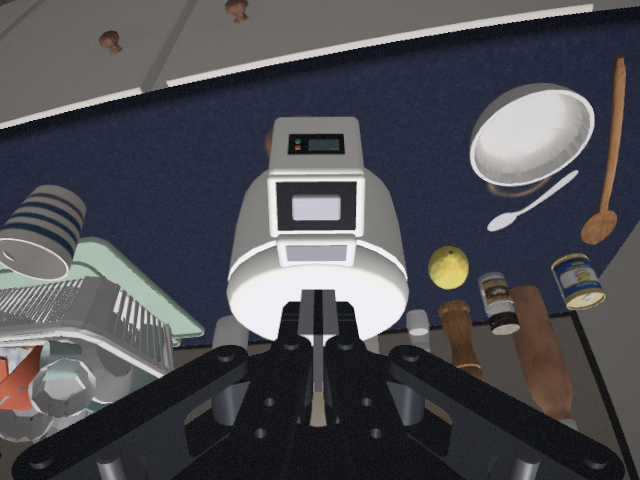

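The wrist view shows the button at (317,207) in its black panel, with the lip above it at (317,253) in the picture. The tool is lined up sideways.

```bash
python3 - <<'E'
from h import *
f=np.load("pics/w1.npz");P=f["P"];p=f["p"].astype(int)
g=p.min(2)
m=np.zeros((480,640),np.uint8);m[190:226,285:350]=(g[190:226,285:350]>120)
n,l,st,ce=cv2.connectedComponentsWithStats(m)
i=l[207,317];print(st[i],ce[i])
q=P[l==i];c=np.nanmean(q,0);print("btn",c);u,s,vt=np.linalg.svd(q-c,full_matrices=False)
print(vt, np.ptp((q-c)@vt.T,axis=0))
# panel: dark
m=np.zeros((480,640),np.uint8);m[178:240,270:365]=(g[178:240,270:365]<60)
q=P[m>0];ct=np.nanmean(q,0);r=cv2.minAreaRect(((q-ct)[:,:2]).astype(np.float32));print("panel",ct,r)
# lip grey patch
for v,u in((253,317),(253,290),(253,345),(265,317)):print(P[v,u])
# housing side edges along front top: silhouettes
def box(u0,u1,v0,v1):
    m=np.zeros((480,640),bool);m[v0:v1,u0:u1]=1;return m
B=box(470,600,80,190)&(P[...,2]>44)&(P[...,2]<60)
h=cv2.convexHull(P[B][:,:2].astype(np.float32))[:,0];print("bowl",circ(h),np.nanpercentile(P[B][:,2],99))
E
```

```text
[ 292  197   49   24 1103] [315.58567543 208.02810517]
btn [473.20944297  91.40710127 115.69563815]Traceback (most recent call last):
  File "<stdin>", line 7, in <module>
    u, s, vh = gufunc(a, signature=signature)
               ~~~~~~^^^^^^^^^^^^^^^^^^^^^^^^
    raise LinAlgError("SVD did not converge")
numpy.linalg.LinAlgError: SVD did not converge
```

```bash
python3 - <<'E'
from h import *
f=np.load("pics/w1.npz");P=f["P"];p=f["p"].astype(int)
g=p.min(2)
m=np.zeros((480,640),np.uint8);m[190:226,285:350]=(g[190:226,285:350]>120)
n,l,st,ce=cv2.connectedComponentsWithStats(m)
i=l[207,317]
q=P[l==i];q=q[~np.isnan(q[:,0])];c=q.mean(0);u,s,vt=np.linalg.svd(q-c,full_matrices=False)
print(vt, np.percentile((q-c)@vt.T,[1,99],axis=0))
for v,u in((253,317),(253,290),(253,345),(241,317)):print(P[v,u])
def box(u0,u1,v0,v1):
    m=np.zeros((480,640),bool);m[v0:v1,u0:u1]=1;return m
B=box(470,600,80,190)&(P[...,2]>44)&(P[...,2]<60)
h=cv2.convexHull(P[B][:,:2].astype(np.float32))[:,0];print("bowl",circ(h),np.nanpercentile(P[B][:,2],99))
# front face of housing: fit plane
B=box(280,355,125,165);q=P[B];q=q[~np.isnan(q[:,0])&(q[:,2]<95)];c=np.median(q,0);u,s,vt=np.linalg.svd(q-c,full_matrices=False);print("front",len(q),c,vt[2],np.degrees(np.arctan2(vt[2,1],vt[2,0])))
E
```

```text
[[ 1.85446888e-01  9.82654288e-01  4.23014749e-05]
 [ 8.12225338e-01 -1.53307701e-01  5.62838120e-01]
 [-5.53081777e-01  1.04342219e-01  8.26567147e-01]] [[-20.15368539  -9.62123824  -1.85493661]
 [ 20.05972248  10.0390987    1.74986345]]
[488.35100755  89.55020677 151.93604871]
[483.94517391  67.57330778 151.89701722]
[492.86920566 112.33865568 152.02430146]
[476.12334324  92.04323955 148.8172505 ]
bowl (np.float64(494.22570564962956), np.float64(294.8823710180999), np.float64(57.2336032842195)) 51.334497801578905
front 2991 [456.08401332  96.08290904  53.4881614 ] [ 0.98137039 -0.19183895  0.01048722] -11.06073858447625
```

arm_command(rows=[[0,[0.03,-0.01,0.87],[0,0,0]],[0,[0.03,-0.01,0.87],[0,0,0]],[0,[0.03,-0.01,0.87],[0,0,0]],[0,[0.03,-0.01,0.87],[0,0,0]],[0,[0.03,-0.01,0.87],[0,0,0]]])

```text
clock: 2.65
ee_pos: [450.4, 95.7, 144.6]
eef_rot: [0.096, 0.949, -0.03, 0.299]
ft_force: [0.3, 0.4, 0.4]
gripper_width: -0.2
grasp_force: 0.0
```

arm_command(rows=[[0,[0,0,0.2],[0,0,0]],[0,[0,0,0.2],[0,0,0]],[0,[0,0,0.1],[0,0,0]],[0,[0,0,0],[0,0,0]]])

```text
clock: 3.05
ee_pos: [458.5, 94.4, 133.9]
eef_rot: [0.095, 0.949, -0.03, 0.3]
ft_force: [-0.5, -0.6, 0.9]
gripper_width: -0.1
grasp_force: 0.0
```

arm_command(rows=[[0,[0,0,0.1],[0,0,0]],[0,[0,0,0.1],[0,0,0]],[0,[0,0,0],[0,0,0]]])

```text
clock: 3.35
ee_pos: [461.6, 93.7, 128.4]
eef_rot: [0.095, 0.949, -0.03, 0.299]
ft_force: [-0.8, 0.2, 0.3]
gripper_width: -0.0
grasp_force: 0.0
```

arm_command(rows=[[0,[0,0,0.1],[0,0,0]],[0,[0,0,0],[0,0,0]]])

```text
clock: 3.55
ee_pos: [463.2, 93.2, 125.6]
eef_rot: [0.095, 0.949, -0.03, 0.299]
ft_force: [0.1, 0.1, 0.3]
gripper_width: -0.0
grasp_force: 0.0
```

arm_command(rows=[[0,[0,0,0.1],[0,0,0]],[0,[0,0,0],[0,0,0]]])

```text
clock: 3.75
ee_pos: [464.9, 92.9, 123.1]
eef_rot: [0.095, 0.949, -0.03, 0.299]
ft_force: [0.9, 0.6, -0.5]
gripper_width: -0.3
grasp_force: 0.0
```

```bash
python3 - <<'E'
from h import *
from rig import grab_frame
p,d=grab_frame("scene");w,_=grab_frame("wrist")
a=cv2.resize(p[190:340,260:420,::-1],(400,375));b=cv2.resize(w[100:400,160:480,::-1],(400,375))
cv2.imwrite("pics/s2.png",np.hstack([a,b]))
E
```

```text
(no output)
```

View pics/s2.png

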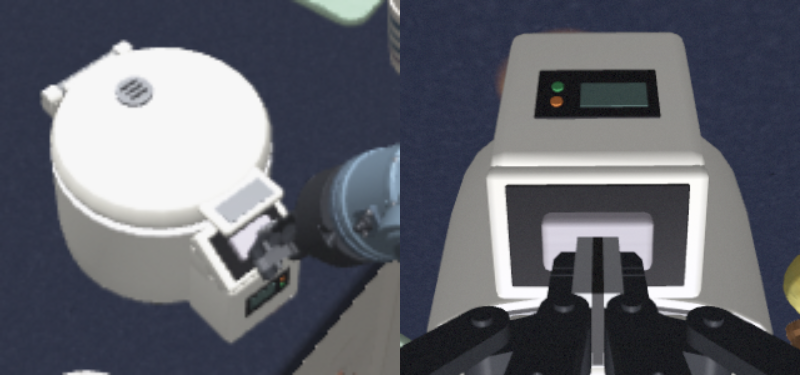

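The scene view (left) shows the lid still shut with the fingers at the button. In the wrist view (right) the fingertips are over the middle of the button at about (600,240).

arm_command(rows=[[0,[0,0,0.1],[0,0,0]],[0,[0,0,0],[0,0,0]]])

```text
clock: 4.05
ee_pos: [466.6, 92.6, 120.7]
eef_rot: [0.095, 0.949, -0.03, 0.299]
ft_force: [0.1, -0.8, -0.0]
gripper_width: -0.1
grasp_force: 0.0
```

arm_command(rows=[[0,[0,0,0.1],[0,0,0]],[0,[0,0,0],[0,0,0]]])

```text
clock: 4.25
ee_pos: [468.3, 92.2, 118.2]
eef_rot: [0.095, 0.949, -0.03, 0.299]
ft_force: [-0.9, 0.2, 0.3]
gripper_width: -0.1
grasp_force: 0.0
```

```bash
python3 - <<'E'
from h import *
from rig import grab_frame
p,d=grab_frame("wrist");P=cloud("wrist",d,T=(np.eye(3),np.zeros(3)))
g=p.min(2)
for v in range(180,320,6): print(v,P[v,310:330:5].round(0).tolist(),p[v,310:330:10].tolist())
np.savez("pics/w3.npz",p=p,P=P)
E
```

```text
180 [[47.0, -4.0, 43.0], [47.0, -1.0, 44.0], [47.0, 2.0, 43.0], [47.0, 4.0, 44.0]] [[59, 73, 71], [55, 69, 68]]
186 [[44.0, -4.0, 41.0], [44.0, -1.0, 40.0], [44.0, 2.0, 40.0], [44.0, 4.0, 40.0]] [[73, 93, 91], [74, 97, 95]]
192 [[42.0, -3.0, 37.0], [42.0, -1.0, 38.0], [42.0, 2.0, 37.0], [42.0, 4.0, 36.0]] [[25, 20, 27], [21, 22, 24]]
198 [[39.0, -3.0, 36.0], [39.0, -1.0, 34.0], [39.0, 1.0, 35.0], [39.0, 4.0, 35.0]] [[147, 145, 142], [147, 146, 142]]
204 [[37.0, -3.0, 32.0], [37.0, -1.0, 32.0], [37.0, 1.0, 31.0], [37.0, 4.0, 31.0]] [[150, 148, 145], [149, 147, 144]]
210 [[35.0, -3.0, 29.0], [35.0, -1.0, 29.0], [35.0, 1.0, 29.0], [35.0, 4.0, 29.0]] [[151, 149, 146], [148, 147, 143]]
216 [[32.0, -3.0, 26.0], [33.0, -1.0, 25.0], [33.0, 1.0, 25.0], [33.0, 4.0, 25.0]] [[150, 148, 145], [147, 145, 142]]
222 [[30.0, -3.0, 23.0], [30.0, -1.0, 23.0], [31.0, 1.0, 22.0], [30.0, 4.0, 23.0]] [[151, 148, 145], [150, 149, 145]]
228 [[28.0, -3.0, 21.0], [28.0, -1.0, 20.0], [28.0, 1.0, 20.0], [28.0, 4.0, 20.0]] [[189, 188, 185], [190, 189, 184]]
234 [[26.0, -3.0, 18.0], [25.0, -1.0, 19.0], [25.0, 1.0,
[... 956 characters left out ...]
127, 136]]
288 [[5.0, -3.0, 4.0], [5.0, -1.0, 5.0], [5.0, 1.0, 4.0], [5.0, 4.0, 5.0]] [[219, 216, 228], [219, 216, 228]]
294 [[12.0, -3.0, -17.0], [12.0, -1.0, -15.0], [12.0, 1.0, -16.0], [12.0, 3.0, -17.0]] [[90, 92, 96], [29, 27, 26]]
300 [[12.0, -3.0, -21.0], [12.0, -1.0, -21.0], [12.0, 1.0, -21.0], [12.0, 3.0, -21.0]] [[86, 87, 92], [28, 24, 26]]
306 [[12.0, -2.0, -26.0], [11.0, -1.0, -24.0], [12.0, 1.0, -25.0], [12.0, 3.0, -26.0]] [[91, 92, 96], [25, 21, 21]]
312 [[12.0, -2.0, -31.0], [12.0, -1.0, -30.0], [11.0, 1.0, -29.0], [12.0, 3.0, -30.0]] [[87, 90, 93], [30, 32, 30]]
318 [[12.0, -2.0, -35.0], [12.0, -1.0, -34.0], [12.0, 1.0, -35.0], [12.0, 3.0, -34.0]] [[90, 91, 94], [19, 21, 20]]
```

arm_command(rows=[[0,[0,0,0.2],[0,0,0]],[0,[0,0,0.2],[0,0,0]],[0,[0,0,0.1],[0,0,0]],[0,[0,0,0],[0,0,0]]])

```text
clock: 4.7
ee_pos: [477.1, 90.5, 106.0]
eef_rot: [0.095, 0.949, -0.03, 0.299]
ft_force: [-1.1, 0.7, 2.7]
gripper_width: -0.7
grasp_force: 1.5
```

arm_command(rows=[[0,[0,0,0.1],[0,0,0]],[0,[0,0,0.07],[0,0,0]],[0,[0,0,0],[0,0,0]]])

```text
clock: 5.0
ee_pos: [479.6, 90.1, 102.4]
eef_rot: [0.095, 0.949, -0.03, 0.299]
ft_force: [-13.8, 2.1, 17.8]
gripper_width: 0.3
grasp_force: 11.1
```

arm_command(rows=[[0,[0,0,-0.3],[0,0,0]],[0,[0,0,-0.7],[0,0,0]],[0,[0,0,-1],[0,0,0]],[0,[0,0,-1],[0,0,0]],[0,[0,0,-0.5],[0,0,0]]])

```text
clock: 5.5
ee_pos: [420.1, 102.2, 189.6]
eef_rot: [0.095, 0.949, -0.03, 0.3]
ft_force: [0.3, -0.4, 1.0]
gripper_width: 0.1
grasp_force: 0.0
```

```bash
python3 - <<'E'
from h import *
from rig import grab_frame,arm
from scipy.spatial.transform import Rotation as Ro
s=arm.sense();R=Ro.from_quat(s["eef_rot"]).as_matrix();print(s["qpos"],s["ee_pos"])
p,d=grab_frame("scene");w,dw=grab_frame("wrist")
P=cloud("scene",d);Pw=cloud("wrist",dw,T=(R,s["ee_pos"]));np.savez("pics/w4.npz",p=w,P=Pw)
# cooker-frame profile along y~0
c=np.array([595.5,68]);y=np.radians(-10.9);M=np.array([[np.cos(y),np.sin(y)],[-np.sin(y),np.cos(y)]])
for P_ in(P,Pw):
    q=P_.reshape(-1,3);q=q[~np.isnan(q[:,0])];L=(q[:,:2]-c)@M.T
    for x in range(-145,100,10):
        k=(abs(L[:,0]-x)<3)&(abs(L[:,1])<20)&(q[:,2]>60)&(q[:,2]<230)
        if k.sum()>3: print(x,q[k,2].min().round(),np.median(q[k,2]).round(),q[k,2].max().round(),end=' | ')
    print()
a=cv2.resize(p[190:340,260:420,::-1],(400,375));b=cv2.resize(w[100:400,160:480,::-1],(400,375))
cv2.imwrite("pics/s4.png",np.hstack([a,b]))
E
```

```text
[ 0.08920005 -0.51814227  2.39630309 -0.26070612  0.68744374 -1.12826973] [420.12145036 102.1941491  189.61712408]
-145 62.0 69.0 88.0 | -135 91.0 99.0 115.0 | -125 109.0 116.0 125.0 | -115 115.0 183.0 191.0 | -105 114.0 123.0 192.0 | -95 118.0 128.0 189.0 | -85 124.0 183.0 191.0 | -75 123.0 188.0 193.0 | -65 184.0 190.0 194.0 | -55 87.0 190.0 194.0 | -45 85.0 188.0 191.0 | -35 87.0 187.0 192.0 | -25 182.0 186.0 188.0 | -15 182.0 184.0 188.0 | -5 181.0 182.0 186.0 | 5 175.0 181.0 184.0 | 15 174.0 179.0 182.0 | 25 174.0 178.0 185.0 | 35 172.0 180.0 183.0 | 45 171.0 179.0 182.0 | 55 170.0 174.0 179.0 | 65 167.0 170.0 173.0 | 75 165.0 167.0 169.0 | 85 160.0 162.0 165.0 | 
-145 60.0 70.0 92.0 | -135 92.0 98.0 111.0 | -125 111.0 114.0 118.0 | -115 117.0 119.0 120.0 | -105 115.0 119.0 121.0 | -95 121.0 123.0 126.0 | -85 123.0 125.0 126.0 | -75 124.0 124.0 124.0 | -15 87.0 87.0 87.0 | -5 86.0 87.0 87.0 | 5 86.0 87.0 179.0 | 15 86.0 86.0 87.0 | 25 175.0 178.0 180.0 | 35 178.0 178.0 179.0 |
```

View pics/s4.png

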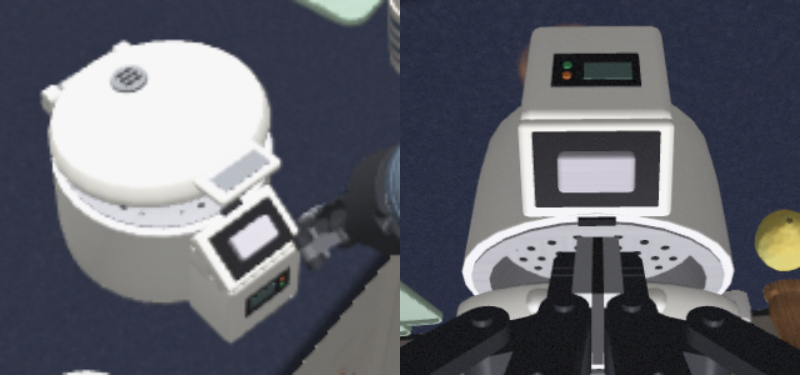

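The lid is ajar and the button is back out. The lip's top is at z of about 191, with its front edge near x = -119 in the cooker frame. Next I tilt the tool further to get under the lip.

arm_command(rows=[[0,[0,0,0],[0,-0.25,0]],[0,[0,0,0],[0,-0.25,0]],[0,[0,0,0],[0,0,0]]])

```text
clock: 5.9
ee_pos: [418.2, 98.8, 183.8]
eef_rot: [0.093, 0.911, -0.045, 0.399]
ft_force: [-0.8, 1.2, -0.2]
gripper_width: 0.3
grasp_force: 0.0
```

```bash
cat >> h.py <<'E'
from scipy.spatial.transform import Rotation as Ro
CK=np.array([595.5,68]);YAW=np.radians(-10.9)
def w(x,y,z): return np.array([CK[0]+np.cos(YAW)*x-np.sin(YAW)*y,CK[1]+np.sin(YAW)*x+np.cos(YAW)*y,z])
def delta(pos,s):
    "world target -> tool-axis shift in units, current orientation"
    R=Ro.from_quat(s["eef_rot"]).as_matrix(); return R.T@(pos-s["ee_pos"])/30
E
python3 - <<'E'
from h import *
from rig import arm
s=arm.sense();print(s["qpos"].round(3),s["ee_pos"])
R=Ro.from_quat(s["eef_rot"]).as_matrix();z=R[:,2];print(z, "yaw",np.degrees(np.arctan2(z[1],z[0])),"tilt",np.degrees(np.arccos(-z[2])))
for q in((-140,0,170),(-105,0,148)):print(q,delta(w(*q),s))
E
```

```text
[ 0.166 -0.568  2.536 -0.648  0.47  -0.723] [418.19748349  98.84177942 183.75279161]
[ 0.71875653 -0.15691794 -0.67732252] yaw -12.315498337841197 tilt 47.36523168334279
(-140, 0, 170) [-0.56387402  0.13449688  1.28758024]
(-105, 0, 148) [-0.81465121  0.16046262  2.64232208]
```

arm_command(rows=[[0,[-0.12,0.045,0.49],[0,0,0]],[0,[-0.12,0.045,0.49],[0,0,0]],[0,[-0.12,0.045,0.49],[0,0,0]],[0,[0,0,0],[0,0,0]]])

```text
clock: 6.3
ee_pos: [461.8, 93.7, 165.0]
eef_rot: [0.095, 0.911, -0.045, 0.399]
ft_force: [-0.1, -0.7, -0.2]
gripper_width: -0.2
grasp_force: 0.0
```

```bash
python3 - <<'E'
from h import *
from rig import arm
s=arm.sense();print(s["qpos"].round(3),s["ee_pos"])
R=Ro.from_quat(s["eef_rot"]).as_matrix();z=R[:,2];print(z, "yaw",np.degrees(np.arctan2(z[1],z[0])),"tilt",np.degrees(np.arccos(-z[2])), R[:,1])
for q in((-107,0,145),):print(q,delta(w(*q),s))
E
```

```text
[ 0.117 -0.364  2.472 -0.818  0.337 -0.56 ] [461.79085168  93.67060422 165.03011016]
[ 0.71887348 -0.15810953 -0.67692119] yaw -12.404177462823915 tilt 47.39648042116279 [ 0.20861524  0.97797357 -0.00688261]
(-107, 0, 145) [-0.16630635  0.02649613  1.16689113]
```

arm_command(rows=[[0,[-0.05,0.01,0.39],[0,0,0]],[0,[-0.05,0.01,0.39],[0,0,0]],[0,[-0.06,0.01,0.39],[0,0,0]],[0,[0,0,0],[0,0,0]]])

```text
clock: 6.7
ee_pos: [489.9, 88.4, 145.6]
eef_rot: [0.095, 0.91, -0.045, 0.4]
ft_force: [-0.9, -0.8, 0.2]
gripper_width: 0.1
grasp_force: 0.0
```

```bash
python3 - <<'E'
from h import *
from rig import arm,grab_frame
s=arm.sense();print(s["qpos"].round(3),s["ee_pos"],s["ft_force"])
R=Ro.from_quat(s["eef_rot"]).as_matrix();z=R[:,2];t=np.arccos(-z[2]);print("tilt",np.degrees(t))
p,d=grab_frame("scene");cv2.imwrite("pics/s5.png",cv2.resize(p[180:340,250:450,::-1],None,fx=4,fy=3.75)[:600,:800])
# arc: tip corner K(theta) -> TCP in cooker frame with current tilt -> tool-axis increments
dd=np.array([np.sin(t),-np.cos(t)]);n=np.array([np.cos(t),np.sin(t)])
M=np.array([[np.cos(YAW),np.sin(YAW)],[-np.sin(YAW),np.cos(YAW)]])
L=M@(s["ee_pos"][:2]-CK);cur=np.array([L[0],s["ee_pos"][2]]);print("cooker x,y,z",L,cur[1])
for th in np.arange(.25,1.66,.1):
    K=np.array([104,131])+212*np.array([-np.cos(th),np.sin(th)])+9*np.array([np.sin(th),np.cos(th)])
    T=K-12*n+14*dd;dl=T-cur;cur=T
    print(round(th,2),T.round(0),"x %.2f z %.2f"%(-dl@n/30,dl@dd/30))
E
```

```text
[ 0.086 -0.224  2.431 -1.054  0.255 -0.333] [489.88226858  88.44638524 145.57395645] [-0.90888787 -0.79806934  0.15886781]
tilt 47.52187534638118
cooker x,y,z [-1.07578570e+02  1.05674415e-01] 145.5739564518666
0.25 [-97. 174.] x -0.93 z -0.38
0.35 [-90. 194.] x -0.65 z -0.27
0.45 [-81. 213.] x -0.68 z -0.21
0.55 [-70. 231.] x -0.69 z -0.14
0.65 [-57. 248.] x -0.70 z -0.07
0.75 [-43. 264.] x -0.71 z 0.00
0.85 [-27. 278.] x -0.70 z 0.07
0.95 [-10. 290.] x -0.69 z 0.14
1.05 [  9. 301.] x -0.68 z 0.21
1.15 [ 28. 310.] x -0.65 z 0.28
1.25 [ 48. 317.] x -0.62 z 0.34
1.35 [ 69. 322.] x -0.58 z 0.40
1.45 [ 90. 324.] x -0.54 z 0.46
1.55 [111. 325.] x -0.49 z 0.51
1.65 [132. 323.] x -0.44 z 0.55
```

View pics/s5.png

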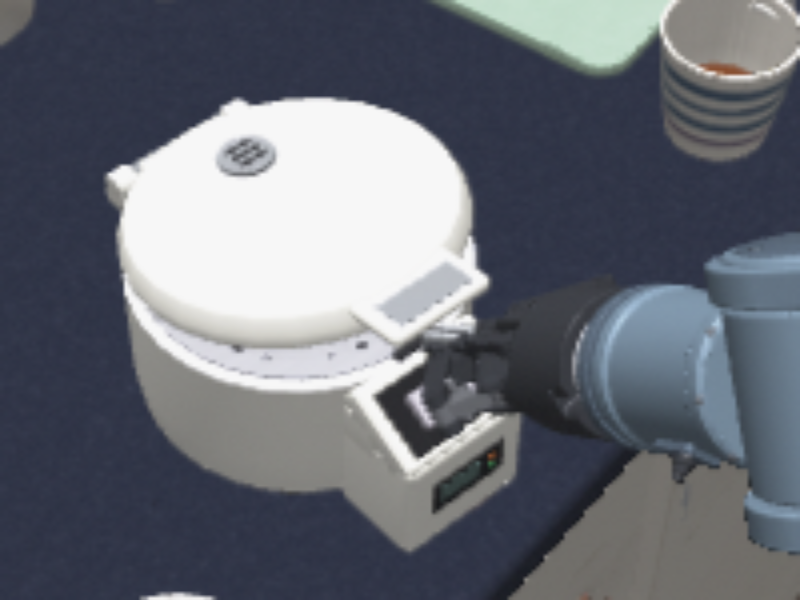

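The fingertips are under the lip at (430,340) in the crop, clear of the button. Now I lift along the arc.

arm_command(rows=[[0,[-0.31,0,-0.13],[0,0,0]],[0,[-0.31,0,-0.13],[0,0,0]],[0,[-0.31,0,-0.12],[0,0,0]],[0,[-0.33,0,-0.14],[0,0,0]],[0,[-0.33,0,-0.13],[0,0,0]]])

```text
clock: 7.25
ee_pos: [505.8, 86.0, 194.5]
eef_rot: [0.094, 0.91, -0.044, 0.4]
ft_force: [-0.1, -0.7, -0.9]
gripper_width: 0.3
grasp_force: 0.5
```

```bash
cat > st.py <<'E'
from h import *
from rig import arm
s=arm.sense();print(s["qpos"].round(3),s["ft_force"].round(1))
R=Ro.from_quat(s["eef_rot"]).as_matrix();z=R[:,2];t=np.arccos(-z[2])
M=np.array([[np.cos(YAW),np.sin(YAW)],[-np.sin(YAW),np.cos(YAW)]])
L=M@(s["ee_pos"][:2]-CK);print("cooker",L.round(1),s["ee_pos"][2].round(1),"tilt",np.degrees(t).round(1),"yaw",np.degrees(np.arctan2(z[1],z[0])).round(1))
E
python3 st.py
```

```text
[ 0.07  -0.317  2.371 -0.653  0.346 -0.76 ] [-0.1 -0.7 -0.9]
cooker [-91.4   0.8] 194.5 tilt 47.5 yaw -12.2
```

arm_command(rows=[[0,[-0.34,0,-0.1],[0,0,0]],[0,[-0.34,0,-0.1],[0,0,0]],[0,[-0.35,0,-0.07],[0,0,0]],[0,[-0.35,0,-0.07],[0,0,0]],[0,[-0.35,0,-0.04],[0,0,0]]])

```text
clock: 7.75
ee_pos: [532.1, 81.1, 240.8]
eef_rot: [0.094, 0.91, -0.044, 0.401]
ft_force: [-0.9, 0.4, -0.7]
gripper_width: -0.0
grasp_force: 0.5
```

arm_command(rows=[[0,[-0.35,0,-0.04],[0,0,0]],[0,[-0.36,0,0],[0,0,0]],[0,[-0.36,0,0],[0,0,0]],[0,[-0.35,0,0.03],[0,0,0]],[0,[-0.35,0,0.04],[0,0,0]]])

```text
clock: 8.25
ee_pos: [569.2, 73.2, 279.7]
eef_rot: [0.094, 0.91, -0.044, 0.401]
ft_force: [0.1, 0.8, -1.0]
gripper_width: -0.0
grasp_force: 0.5
```

```bash
python3 st.py; python3 - <<'E'
from h import *
from rig import grab_frame
p,d=grab_frame("scene");cv2.imwrite("pics/s6.png",p[130:370,230:550,::-1])
E
```

```text
[ 0.019 -0.305  2.171 -0.373  0.487 -1.086] [ 0.1  0.8 -1. ]
cooker [-26.8   0.1] 279.7 tilt 47.6 yaw -12.2
```

View pics/s6.png

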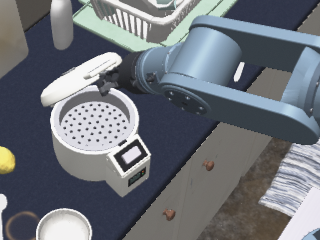

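The lid is about halfway up, resting on the fingertips near (120,75) in the crop. I continue the arc.

arm_command(rows=[[0,[-0.35,0,0.07],[0,0,0]],[0,[-0.34,0,0.07],[0,0,0]],[0,[-0.34,0,0.1],[0,0,0]],[0,[-0.34,0,0.11],[0,0,0]],[0,[-0.33,0,0.14],[0,0,0]]])

```text
clock: 8.8
ee_pos: [613.8, 63.8, 307.5]
eef_rot: [0.094, 0.91, -0.044, 0.402]
ft_force: [-0.3, 0.4, 0.8]
gripper_width: 0.1
grasp_force: 0.3
```

arm_command(rows=[[0,[-0.32,0,0.14],[0,0,0]],[0,[-0.31,0,0.17],[0,0,0]],[0,[-0.31,0,0.17],[0,0,0]],[0,[-0.29,0,0.2],[0,0,0]],[0,[-0.29,0,0.2],[0,0,0]]])

```text
clock: 9.3
ee_pos: [662.9, 53.4, 323.0]
eef_rot: [0.094, 0.91, -0.045, 0.401]
ft_force: [-1.1, 0.4, 0.3]
gripper_width: -0.1
grasp_force: 0.2
```

arm_command(rows=[[0,[-0.27,0,0.23],[0,0,0]],[0,[-0.27,0,0.23],[0,0,0]],[0,[-0.25,0,0.25],[0,0,0]],[0,[-0.24,0,0.26],[0,0,0]],[0,[-0.22,0,0.27],[0,0,0]]])

```text
clock: 9.8
ee_pos: [714.6, 42.5, 325.7]
eef_rot: [0.094, 0.91, -0.045, 0.402]
ft_force: [-0.2, 1.1, 1.2]
gripper_width: -0.0
grasp_force: 0.4
```

```bash
python3 st.py
```

```text
[-0.051 -0.014  1.825 -0.245  0.517 -1.254] [-0.2  1.1  1.2]
cooker [121.8  -2.5] 325.7 tilt 47.7 yaw -12.2
```

arm_command(rows=[[0.3,[0.3,0,-0.33],[0,0,0]],[0.3,[0.54,0,-0.59],[0,0,0]],[0.3,[0.67,0,-0.73],[0,0,0]],[0.3,[0.67,0,-0.73],[0,0,0]],[0.5,[0.67,0,-0.73],[0,0,0]]])

```text
clock: 10.3
ee_pos: [587.9, 69.0, 323.8]
eef_rot: [0.094, 0.91, -0.045, 0.4]
ft_force: [-0.0, -0.7, 0.2]
gripper_width: 39.0
grasp_force: 0.0
```

```bash
python3 st.py; python3 - <<'E'
from h import *
from rig import grab_frame,arm
p,d=grab_frame("scene");cv2.imwrite("pics/s7.png",p[130:370,230:550,::-1])
P=cloud("scene",d).reshape(-1,3);P=P[~np.isnan(P[:,0])]
M=np.array([[np.cos(YAW),np.sin(YAW)],[-np.sin(YAW),np.cos(YAW)]]);L=(P[:,:2]-CK)@M.T
for z in range(150,370,20):
    k=(abs(P[:,2]-z)<4)&(abs(L[:,1])<60)&(L[:,0]>70)&(L[:,0]<250)
    if k.sum(): print(z,k.sum(),np.percentile(L[k,0],[5,50,95]).round())
s=arm.sense();R=Ro.from_quat(s["eef_rot"])
t,h=np.radians(25),np.radians(8)
z=np.array([np.sin(t)*np.cos(h),np.sin(t)*np.sin(h),-np.cos(t)]);y=np.array([np.cos(t)*np.cos(h),np.cos(t)*np.sin(h),np.sin(t)])
G=Ro.from_matrix(np.c_[np.cross(y,z),y,z]);rv=(R.inv()*G).as_rotvec();print("rotvec deg",np.degrees(rv),"per row of 12:",np.degrees(rv)/30/12)
np.save("G.npy",G.as_matrix())
print("then shift",G.as_matrix().T@(np.array([438,287,150])-s["ee_pos"])/30)
E
```

```text
[ 0.007 -0.31   2.082 -0.303  0.574 -1.171] [-0.  -0.7  0.2]
cooker [-7.7 -0.4] 323.8 tilt 47.5 yaw -12.3
150 242 [100. 111. 123.]
170 155 [105. 125. 129.]
190 110 [123. 126. 129.]
210 108 [123. 126. 128.]
230 118 [122. 125. 127.]
250 116 [122. 124. 127.]
270 96 [121. 123. 126.]
290 18 [120. 122. 125.]
310 84 [ 94.  98. 117.]
330 215 [ 82. 100. 108.]
350 93 [103. 106. 110.]
rotvec deg [ 7.54074271 25.8481287  72.49995231] per row of 12: [0.02094651 0.07180036 0.20138876]
then shift [ 7.83826696 -5.91090299  3.59537031]
```

View pics/s7.png

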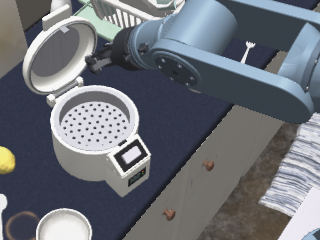

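The lid now stands upright by itself at (65,50) in the crop, the pot is open with the tray visible, and the button is out. I now reorient for the bowl.

arm_command(rows=[[0.5,[0,0,0],[0.021,0.072,0.201]],[0.5,[0,0,0],[0.021,0.072,0.201]],[0.5,[0,0,0],[0.021,0.072,0.201]],[0.5,[0,0,0],[0.021,0.072,0.201]],[0.5,[0,0,0],[0.021,0.072,0.201]]])

```text
clock: 10.85
ee_pos: [589.0, 69.2, 324.4]
eef_rot: [0.344, 0.886, 0.046, 0.309]
ft_force: [0.4, 0.0, -0.0]
gripper_width: 43.2
grasp_force: 0.0
```

arm_command(rows=[[0.5,[0,0,0],[0.021,0.072,0.201]],[0.5,[0,0,0],[0.021,0.072,0.201]],[0.5,[0,0,0],[0.021,0.072,0.201]],[0.5,[0,0,0],[0.021,0.072,0.201]],[0.5,[0,0,0],[0.021,0.072,0.201]]])

```text
clock: 11.35
ee_pos: [589.1, 69.2, 324.4]
eef_rot: [0.564, 0.792, 0.132, 0.193]
ft_force: [-0.6, 0.5, 1.0]
gripper_width: 42.7
grasp_force: 0.0
```

arm_command(rows=[[0.5,[0,0,0],[0.021,0.072,0.201]],[0.5,[0,0,0],[0.021,0.072,0.201]],[0.5,[0.87,-0.66,0],[0,0,0]],[0.5,[0.87,-0.66,0],[0,0,0]],[0.5,[0.87,-0.66,0],[0,0,0]]])

```text
clock: 11.85
ee_pos: [524.1, 139.1, 298.5]
eef_rot: [0.64, 0.737, 0.163, 0.143]
ft_force: [-0.0, 0.6, -0.1]
gripper_width: 42.8
grasp_force: 0.0
```

arm_command(rows=[[0.5,[0.87,-0.66,0.4],[0,0,0]],[0.5,[0.87,-0.66,0.4],[0,0,0]],[0.5,[0.87,-0.66,0.4],[0,0,0]],[0.5,[0.87,-0.66,0.4],[0,0,0]],[0.5,[0.87,-0.66,0.4],[0,0,0]]])

```text
clock: 12.35
ee_pos: [442.1, 259.5, 202.0]
eef_rot: [0.64, 0.737, 0.164, 0.143]
ft_force: [0.2, -0.0, -0.2]
gripper_width: 42.6
grasp_force: 0.0
```

```bash
python3 st.py; python3 - <<'E'
from h import *
from rig import grab_frame,arm
s=arm.sense();print(s["ee_pos"],s["gripper_width"])
p,d=grab_frame("wrist");R=Ro.from_quat(s["eef_rot"]).as_matrix()
print("R",R.round(3).tolist())
Pt=cloud("wrist",d,T=(np.eye(3),np.zeros(3)));P=Pt@R.T+s["ee_pos"]
np.savez("pics/w8.npz",p=p,P=P,Pt=Pt)
# fingers: near points, |y|<60, x near 10
k=(abs(Pt[...,0])<16)&(abs(Pt[...,1])<60)&(Pt[...,2]<15)
q=Pt[k]
for y in range(-55,60,5):
    a=q[abs(q[:,1]-y)<2.5]
    if len(a)>5: print(y,len(a),"zmax",np.percentile(a[:,2],98).round(1),"x",np.median(a[:,0]).round(1))
m=(np.hypot(P[...,0]-494.5,P[...,1]-295)<70)&(P[...,2]>44)&(P[...,2]<60)&(Pt[...,2]>15)
q=P[m][:,:2]
print(len(q));
if len(q)>50:
    h=cv2.convexHull(q.astype(np.float32))[:,0];print(circ(h),np.percentile(P[m][:,2],98))
E
```

```text
[ 0.36  -0.209  2.103 -0.128  0.823  0.285] [ 0.2 -0.  -0.2]
cooker [-186.8  159. ] 202.0 tilt 25.1 yaw 7.9
[442.13773174 259.48067224 201.98751659] 42.56496071814742
R [[-0.141, 0.896, 0.421], [0.99, 0.128, 0.058], [-0.002, 0.425, -0.905]]
-55 2723 zmax -61.7 x 12.4
-50 5715 zmax -60.2 x 8.5
-45 3181 zmax -56.0 x 5.6
-40 1452 zmax -51.8 x 5.2
-35 896 zmax -19.1 x 7.5
-30 1168 zmax -17.4 x 12.3
-25 1835 zmax -15.3 x 11.5
-20 1209 zmax -10.9 x 3.0
-15 211 zmax -79.8 x 10.9
-10 1289 zmax -80.6 x 11.3
-5 1372 zmax -81.2 x 11.4
0 1317 zmax -81.9 x 11.4
5 1390 zmax -80.9 x 11.4
10 1049 zmax -80.3 x 11.3
15 72 zmax -79.8 x 10.7
20 1816 zmax -11.5 x 5.2
25 1648 zmax -15.6 x 11.8
30 991 zmax -17.8 x 12.3
35 986 zmax -22.0 x 7.1
40 1793 zmax -52.4 x 5.6
45 4289 zmax -57.6 x 5.0
50 4848 zmax -60.5 x 11.5
55 2367 zmax -63.8 x 12.5
2822
(np.float64(494.6864235504633), np.float64(294.9227045154304), np.float64(57.051629568669625)) 51.25440747654211
```

arm_command(rows=[[0.5,[0.19,-0.42,0.66],[0,0,0]],[0.5,[0.19,-0.42,0.66],[0,0,0]],[0.5,[0.19,-0.42,0.66],[0,0,0]],[0.5,[0.19,-0.41,0.66],[0,0,0]],[0.5,[0.18,-0.41,0.66],[0,0,0]]])

```text
clock: 12.9
ee_pos: [424.6, 284.5, 85.8]
eef_rot: [0.64, 0.737, 0.164, 0.143]
ft_force: [-0.0, 0.0, -0.5]
gripper_width: 42.6
grasp_force: 0.0
```

arm_command(rows=[[0.5,[0,0,0.5],[0,0,0]],[0.5,[0,0,0.5],[0,0,0]],[0.5,[0,0,0.5],[0,0,0]],[0.5,[0,0,0.4],[0,0,0]],[0.5,[0,0,0.2],[0,0,0]]])

```text
clock: 13.4
ee_pos: [451.2, 287.7, 28.6]
eef_rot: [0.64, 0.737, 0.163, 0.143]
ft_force: [-0.2, -0.2, 0.5]
gripper_width: 43.0
grasp_force: 0.0
```

```bash
cat > bw.py <<'E'
from h import *
from rig import grab_frame,arm
s=arm.sense();print(s["ee_pos"],s["gripper_width"],s["ft_force"])
p,d=grab_frame("wrist");R=Ro.from_quat(s["eef_rot"]).as_matrix()
Pt=cloud("wrist",d,T=(np.eye(3),np.zeros(3)))
np.savez("pics/w9.npz",p=p,Pt=Pt,pos=s["ee_pos"],R=R)
# along y at the finger front plane: print bowl/finger profile near x 0..20
for y in range(-40,60,5):
    k=(abs(Pt[...,1]-y)<1.5)&(Pt[...,0]>4)&(Pt[...,0]<20);a=Pt[k]
    if len(a): print(y,len(a),"z min/max",a[:,2].min().round(),a[:,2].max().round())
E
python3 bw.py
```

```text
[451.24035127 287.72522033  28.57759201] 42.95659840178415 [-0.18754298 -0.17670654  0.53408594]
-40 595 z min/max -66.0 22.0
-35 664 z min/max -64.0 20.0
-30 842 z min/max -97.0 21.0
-25 2043 z min/max -98.0 23.0
-20 1672 z min/max -104.0 25.0
-15 1264 z min/max -103.0 28.0
-10 1128 z min/max -103.0 30.0
-5 1190 z min/max -97.0 33.0
0 1148 z min/max -97.0 34.0
5 851 z min/max -97.0 16.0
10 1077 z min/max -103.0 22.0
15 1371 z min/max -104.0 27.0
20 2197 z min/max -104.0 30.0
25 1743 z min/max -97.0 33.0
30 801 z min/max -70.0 35.0
35 502 z min/max -64.0 37.0
40 739 z min/max -68.0 39.0
45 1395 z min/max -100.0 41.0
50 2450 z min/max -101.0 44.0
55 1485 z min/max -102.0 44.0
```

arm_command(rows=[[0.5,[0,0,0.1],[0,0,0]],[0.3,[0,0,0],[0,0,0]],[0,[0,0,0],[0,0,0]],[0,[0,0,0],[0,0,0]],[0,[0,0,0],[0,0,0]]], squeeze=35)

```text
clock: 13.95
ee_pos: [453.4, 288.5, 27.6]
eef_rot: [0.64, 0.737, 0.164, 0.143]
ft_force: [-1.4, -1.1, 1.1]
gripper_width: 8.6
grasp_force: 33.1
```

arm_command(rows=[[0,[0,0,0],[0,0,0]],[0,[0,0,0],[0,0,0]],[0,[0,0,0],[0,0,0]]])

```text
clock: 14.25
ee_pos: [453.3, 288.4, 27.3]
eef_rot: [0.64, 0.737, 0.164, 0.143]
ft_force: [-3.0, -1.4, 4.0]
gripper_width: 8.7
grasp_force: 34.0
```

arm_command(rows=[[0,[0,0.07,-0.15],[0,0,0]],[0,[0,0.14,-0.3],[0,0,0]],[0,[0,0.21,-0.45],[0,0,0]],[0,[0,0.28,-0.6],[0,0,0]],[0,[0,0.28,-0.6],[0,0,0]]])

```text
clock: 14.75
ee_pos: [453.0, 288.6, 97.9]
eef_rot: [0.64, 0.737, 0.164, 0.143]
ft_force: [0.4, 0.3, -2.1]
gripper_width: 8.7
grasp_force: 32.7
```

arm_command(rows=[[0,[0,0.28,-0.6],[0,0,0]],[0,[0,0.28,-0.6],[0,0,0]],[0,[0,0.28,-0.6],[0,0,0]],[0,[0,0.28,-0.6],[0,0,0]],[0,[0,0.28,-0.6],[0,0,0]]])

```text
clock: 15.25
ee_pos: [452.6, 288.8, 197.6]
eef_rot: [0.639, 0.737, 0.164, 0.143]
ft_force: [0.7, 0.7, -2.0]
gripper_width: 8.4
grasp_force: 32.7
```

```bash
cat > bp.py <<'E'
from h import *
from rig import grab_frame,arm
s=arm.sense();R=Ro.from_quat(s["eef_rot"]).as_matrix();print(s["ee_pos"],s["gripper_width"],s["ft_force"].round(1),s["qpos"].round(2))
# expected bowl centre: TCP offset as at grasp
off=np.array([494.6,295,0])-np.array([453.3,288.4,27.3]);b=s["ee_pos"]+off;print("expected bowl",b)
for n in("scene","top","wrist"):
    p,d=grab_frame(n);p=p.astype(int);P=cloud(n,d,T=(R,s["ee_pos"]));Q=(P-s["ee_pos"])@R
    ok=(p.min(2)>70)&(p.max(2)-p.min(2)<30)&(np.hypot(P[...,0]-b[0],P[...,1]-b[1])<75)&(P[...,2]>b[2]-10)&(P[...,2]<b[2]+70)&~((abs(Q[...,0])<18)&(abs(Q[...,1])<50)&(Q[...,2]<-5))
    q=P[ok];print(n,len(q))
    if len(q)<80: continue
    # rim: outermost points in angle bins (max height-ish at large radius)
    a=np.degrees(np.arctan2(q[:,1]-b[1],q[:,0]-b[0]));rim=[]
    for k in range(-180,180,10):
        e=q[(a>=k)&(a<k+10)]
        if len(e)>4: rim.append(np.median(e[e[:,2]>=np.sort(e[:,2])[-4]],axis=0))
    rim=np.array(rim);pl=np.linalg.lstsq(np.c_[rim[:,:2]-b[:2],np.ones(len(rim))],rim[:,2],rcond=None)[0]
    print(" rim fit",circ(rim[:,:2]),"z",pl[2]," slopes deg",np.degrees(np.arctan(pl[:2])))
E
python3 bp.py
```

```text
[452.61113642 288.76234371 197.61060829] 8.376544590289067 [ 0.7  0.7 -2. ] [ 0.42 -0.13  2.05 -0.16  0.81  0.37]
expected bowl [493.91113642 295.36234371 170.31060829]
scene 2113
 rim fit (np.float64(500.44602593044027), np.float64(307.4727190716045), np.float64(48.134704715757664)) z 206.82028745700134  slopes deg [11.43081019 15.79616018]
top 1882
 rim fit (np.float64(501.72633989114746), np.float64(296.46591134841634), np.float64(50.910975271983865)) z 218.77035337261592  slopes deg [10.00555492 -1.18472174]
wrist 29933
 rim fit (np.float64(494.9231188808096), np.float64(302.7238949422583), np.float64(50.43113189093468)) z 210.6297119527005  slopes deg [ 2.17718297 11.83043545]
```

```bash
cat > bt.py <<'E'
from h import *
from rig import grab_frame,arm
def tilt(P,b,tag):
    q=P[(np.hypot(P[...,0]-b[0],P[...,1]-b[1])<20)&(abs(P[...,2]-b[2]-12)<25)]
    if len(q)<40: print(tag,len(q));return
    for _ in range(3):
        A=np.c_[q[:,:2]-b[:2],np.ones(len(q))];s=np.linalg.lstsq(A,q[:,2],rcond=None)[0];r=q[:,2]-A@s;q=q[abs(r)<2.5*r.std()+.1]
    print(tag,len(q),"floor z",s[2].round(1),"slope deg x,y",np.degrees(np.arctan(s[:2])).round(1))
if __name__=="__main__":
    tilt(np.load("pics/w8.npz")["P"],np.array([494.6,295,0]),"ref wrist")
    tilt(cloud("top",np.load("pics/top0.npz")["d"]),np.array([494.6,295,0]),"ref top")
    tilt(cloud("scene",np.load("pics/scene0.npz")["d"]),np.array([494.6,295,0]),"ref scene")
    s=arm.sense();R=Ro.from_quat(s["eef_rot"]).as_matrix();b=s["ee_pos"]+[41.3,6.6,-27.3]
    for n in("wrist","top","scene"): tilt(cloud(n,grab_frame(n)[1],T=(R,s["ee_pos"])),b,n)
E
python3 bt.py
```

```text
ref wrist 1434 floor z 11.2 slope deg x,y [ 0.2 -0.3]
ref top 203 floor z 12.1 slope deg x,y [-2.6  0.9]
ref scene 264 floor z 12.0 slope deg x,y [ 0.5 -0.5]
wrist 3522 floor z 181.3 slope deg x,y [-0.5 -1.1]
top 260 floor z 180.1 slope deg x,y [ 1.  -0.7]
scene 311 floor z 178.9 slope deg x,y [-0.3 -1.5]
```

```bash
python3 - <<'E'
from h import *
from rig import grab_frame
from scipy.optimize import least_squares
for n in("top","scene"):
    p,d=grab_frame(n);P=cloud(n,d);M=np.array([[np.cos(YAW),np.sin(YAW)],[-np.sin(YAW),np.cos(YAW)]]);L=(P[...,:2]-CK)@M.T
    m=(abs(P[...,2]-125)<4)&(np.hypot(L[...,0],L[...,1])<110)&(L[...,0]>-75)&(L[...,0]<75)
    q=L[m];a=np.arctan2(q[:,1],q[:,0]);r=np.hypot(*q.T)
    for lab,f in(("inner",lambda r:np.percentile(r,5)),("outer",lambda r:np.percentile(r,95))):
        pts=[];
        for k in np.arange(-np.pi,np.pi,.15):
            e=(a>=k)&(a<k+.15)
            if e.sum()>4: pts.append([f(r[e])*np.cos(k+.075),f(r[e])*np.sin(k+.075)])
        print(n,lab,len(pts),np.round(circ(np.array(pts)),1))
    t=L[(abs(P[...,2]-89)<5)&(np.hypot(L[...,0],L[...,1])<90)];print(" tray extents y",np.percentile(t[:,1],[.5,99.5]).round(1),"x",np.percentile(t[:,0],[.5,99.5]).round(1),len(t))
E
```

```text
top inner 31 [-1.5 -1.6 78.9]
top outer 31 [-4.4 -1.8 93.8]
 tray extents y [-73.   74.5] x [-72.7  75.2] 3370
scene inner 28 [-1.2  2.  78.2]
scene outer 28 [-1.7  3.2 93.5]
 tray extents y [-76.7  60.1] x [-52.6  77.4] 2320
```

arm_command(rows=[[0,[-0.3,0.08,0.04],[0,0,0]],[0,[-0.6,0.15,0.07],[0,0,0]],[0,[-0.7,0.18,0.09],[0,0,0]],[0,[-0.7,0.18,0.09],[0,0,0]],[0,[-0.7,0.18,0.09],[0,0,0]]])

```text
clock: 16.15
ee_pos: [490.8, 202.4, 194.6]
eef_rot: [0.64, 0.737, 0.163, 0.143]
ft_force: [1.1, -0.2, -2.0]
gripper_width: 8.5
grasp_force: 32.9
```

arm_command(rows=[[0,[-0.7,0.18,0.09],[0,0,0]],[0,[-0.7,0.18,0.09],[0,0,0]],[0,[-0.7,0.18,0.09],[0,0,0]],[0,[-0.7,0.18,0.08],[0,0,0]],[0,[-0.7,0.18,0.08],[0,0,0]]])

```text
clock: 16.65
ee_pos: [535.3, 102.5, 194.6]
eef_rot: [0.64, 0.737, 0.163, 0.143]
ft_force: [0.4, -0.7, -1.5]
gripper_width: 8.7
grasp_force: 32.9
```

arm_command(rows=[[0,[-0.7,0.18,0.08],[0,0,0]],[0,[-0.5,0.12,0.06],[0,0,0]],[0,[-0.26,0.07,0.03],[0,0,0]],[0,[0,0,0],[0,0,0]],[0,[0,0,0],[0,0,0]]])

```text
clock: 17.15
ee_pos: [553.3, 62.2, 195.3]
eef_rot: [0.64, 0.737, 0.164, 0.143]
ft_force: [0.2, 0.4, -1.7]
gripper_width: 8.9
grasp_force: 32.9
```

```bash
python3 st.py; python3 bt.py; python3 - <<'E'
from h import *
from rig import arm
s=arm.sense();b=s["ee_pos"]+[41.3,6.6,-27.3];print("bowl",b,"shift to centre",delta(s["ee_pos"]+np.array([594.2,68.4,b[2]])-b,s),s["gripper_width"])
E
```

```text
[-0.183 -0.12   2.042  0.186  0.81  -0.425] [ 0.2  0.4 -1.7]
cooker [-40.3 -13.7] 195.3 tilt 25.1 yaw 8.0
ref wrist 1434 floor z 11.2 slope deg x,y [ 0.2 -0.3]
ref top 203 floor z 12.1 slope deg x,y [-2.6  0.9]
ref scene 264 floor z 12.0 slope deg x,y [ 0.5 -0.5]
wrist 3537 floor z 178.3 slope deg x,y [-0.8 -1.2]
top 192 floor z 178.8 slope deg x,y [-1.2 -1.1]
scene 207 floor z 179.0 slope deg x,y [-2.6 -1.8]
bowl [594.70198946  69.20544846 168.41269327] shift to centre [-0.024204   -0.01845311 -0.00862972] 8.208145054697928
```

arm_command(rows=[[0,[-0.02,-0.17,0.33],[0,0,0]],[0,[0,-0.23,0.48],[0,0,0]],[0,[0,-0.23,0.48],[0,0,0]],[0,[0,-0.2,0.43],[0,0,0]],[0,[0,-0.14,0.3],[0,0,0]]])

```text
clock: 17.8
ee_pos: [552.2, 61.6, 126.7]
eef_rot: [0.64, 0.738, 0.164, 0.142]
ft_force: [-0.7, -0.2, -2.0]
gripper_width: 8.8
grasp_force: 32.8
```

arm_command(rows=[[0,[0,-0.014,0.03],[0,0,0]],[0,[0,0,0],[0,0,0]],[0,[0,-0.028,0.06],[0,0,0]],[0,[0,0,0],[0,0,0]]])

```text
clock: 18.2
ee_pos: [553.8, 61.0, 126.3]
eef_rot: [0.639, 0.737, 0.164, 0.144]
ft_force: [-0.9, -0.8, -0.7]
gripper_width: 8.6
grasp_force: 32.8
```

arm_command(rows=[[0,[0,-0.042,0.09],[0,0,0]],[0,[0,0,0],[0,0,0]],[0,[0,0,0],[0,0,0]]])

```text
clock: 18.5
ee_pos: [553.3, 61.0, 122.7]
eef_rot: [0.64, 0.737, 0.164, 0.143]
ft_force: [-0.4, -0.5, -1.5]
gripper_width: 8.5
grasp_force: 32.8
```

arm_command(rows=[[0,[0,-0.028,0.06],[0,0,0]],[0,[0,0,0],[0,0,0]],[0,[0,0,0],[0,0,0]]])

```text
clock: 18.8
ee_pos: [553.3, 61.0, 120.6]
eef_rot: [0.64, 0.737, 0.164, 0.143]
ft_force: [0.7, -0.9, -1.5]
gripper_width: 8.4
grasp_force: 32.8
```

```bash
python3 st.py; python3 bt.py|tail -3
```

```text
[-0.185  0.003  2.101  0.231  0.631 -0.486] [ 0.7 -0.9 -1.5]
cooker [-40.1 -14.8] 120.6 tilt 25.2 yaw 7.9
wrist 3535 floor z 103.6 slope deg x,y [-0.7 -1.3]
top 176 floor z 104.3 slope deg x,y [-1.4 -1.5]
scene 202 floor z 104.1 slope deg x,y [-1.4 -1.4]
```

arm_command(rows=[[0,[0,-0.028,0.06],[0,0,0]],[0,[0,0,0],[0,0,0]]])

```text
clock: 19.15
ee_pos: [553.2, 61.1, 118.4]
eef_rot: [0.64, 0.737, 0.164, 0.143]
ft_force: [0.7, -0.2, -2.8]
gripper_width: 8.6
grasp_force: 32.8
```

arm_command(rows=[[0,[0,-0.014,0.03],[0,0,0]],[0,[0,0,0],[0,0,0]]])

```text
clock: 19.35
ee_pos: [553.3, 61.0, 117.6]
eef_rot: [0.64, 0.737, 0.164, 0.143]
ft_force: [-0.5, -0.2, -1.1]
gripper_width: 8.4
grasp_force: 32.9
```

arm_command(rows=[[0,[0,-0.007,0.015],[0,0,0]],[0,[0,0,0],[0,0,0]]])

```text
clock: 19.55
ee_pos: [553.4, 61.0, 117.3]
eef_rot: [0.64, 0.737, 0.164, 0.143]
ft_force: [0.5, 0.6, -1.6]
gripper_width: 8.8
grasp_force: 33.1
```

arm_command(rows=[[0,[0,-0.014,0.03],[0,0,0]],[0,[0,0,0],[0,0,0]]])

```text
clock: 19.75
ee_pos: [553.6, 60.9, 116.5]
eef_rot: [0.64, 0.737, 0.164, 0.144]
ft_force: [-1.3, -1.4, 0.2]
gripper_width: 8.4
grasp_force: 33.9
```

arm_command(rows=[[0,[0,-0.007,0.015],[0,0,0]],[0,[0,0,0],[0,0,0]]])

```text
clock: 19.95
ee_pos: [553.8, 60.9, 116.3]
eef_rot: [0.639, 0.737, 0.164, 0.144]
ft_force: [-2.6, -1.5, 4.1]
gripper_width: 8.5
grasp_force: 34.9
```

```bash
python3 bt.py|tail -3
```

```text
wrist 3572 floor z 100.5 slope deg x,y [ 0.3 -0.6]
top 175 floor z 100.5 slope deg x,y [ 0.6 -1.2]
scene 201 floor z 100.8 slope deg x,y [-0.9 -0.8]
```

The bowl is on the tray: the floor height and the contact force both show it. I release with a small opening.

arm_command(rows=[[0.12,[0,0,0],[0,0,0]],[0.15,[0,0,0],[0,0,0]],[0.18,[0,0,0],[0,0,0]],[0.18,[0,0,0],[0,0,0]]])

```text
clock: 20.5
ee_pos: [553.2, 61.1, 115.5]
eef_rot: [0.64, 0.737, 0.164, 0.143]
ft_force: [-0.5, 0.4, -0.9]
gripper_width: 15.6
grasp_force: 0.0
```

```bash
python3 bt.py|tail -3; python3 st.py
```

```text
wrist 3443 floor z 100.3 slope deg x,y [-0.1 -0.1]
top 176 floor z 100.6 slope deg x,y [0.9 0.9]
scene 192 floor z 100.7 slope deg x,y [-0.2 -0.5]
[-0.185  0.013  2.104  0.235  0.619 -0.491] [ 0.3  0.2 -0. ]
cooker [-40.2 -14.8] 115.6 tilt 25.2 yaw 7.9
```

arm_command(rows=[[0.18,[0,0,-0.1],[0,0,0]],[0.18,[0,0,-0.3],[0,0,0]],[0.18,[0,0,-0.4],[0,0,0]],[0.18,[0,0,-0.6],[0,0,0]],[0.18,[0,0,-0.9],[0,0,0]]])

```text
clock: 21.15
ee_pos: [523.2, 57.1, 178.2]
eef_rot: [0.64, 0.737, 0.164, 0.142]
ft_force: [0.4, 0.3, 0.4]
gripper_width: 15.7
grasp_force: 0.0
```

arm_command(rows=[[0.18,[0,0,-0.9],[0,0,0]],[0.18,[0,-0.4,-0.9],[0,0,0]],[0.18,[0,-0.6,-0.7],[0,0,0]],[0.18,[0,-0.6,-0.7],[0,0,0]],[0.18,[0,-0.6,-0.5],[0,0,0]]])

```text
clock: 21.65
ee_pos: [417.6, 42.0, 252.2]
eef_rot: [0.639, 0.737, 0.164, 0.144]
ft_force: [-0.3, -0.5, -0.2]
gripper_width: 15.5
grasp_force: 0.0
```

arm_command(rows=[[0.18,[0,-0.4,-0.3],[0,0,0]],[0.18,[0,0,0],[0,0,0]],[0.18,[0,0,0],[0,0,0]]])

```text
clock: 21.95
ee_pos: [404.2, 39.7, 254.4]
eef_rot: [0.64, 0.737, 0.164, 0.144]
ft_force: [0.2, 0.1, 0.6]
gripper_width: 15.2
grasp_force: 0.0
```

```bash
python3 st.py; python3 - <<'E'
from h import *
from bt import tilt
from rig import grab_frame
b=np.array([594.5,68,89.])
M=np.array([[np.cos(YAW),np.sin(YAW)],[-np.sin(YAW),np.cos(YAW)]])
for n in("top","scene"):
    p,d=grab_frame(n);P=cloud(n,d);tilt(P,b,n)
    f=np.load(f"pics/{n}0.npz")
    k=(P[...,2]>134)&(P[...,2]<144)&(np.hypot(P[...,0]-b[0],P[...,1]-b[1])<70)
    h=cv2.convexHull(P[k][:,:2].astype(np.float32))[:,0];c=np.array(circ(h));print("bowl rim",c,"cooker frame",M@(c[:2]-CK))
    L=(P[...,:2]-CK)@M.T;k=(P[...,2]>200)&(P[...,2]<260)&(abs(L[...,1])<40)&(L[...,0]>60)&(L[...,0]<200);print("lid x",np.median(L[k][:,0]) if k.any() else None,k.sum())
    if n=="scene":
        for nm,(u0,u1,v0,v1) in dict(mug=(410,455,170,225),lemon=(212,250,270,308),spoon=(220,242,320,382)).items():
            print(nm,"mean pixel change",np.abs(p[v0:v1,u0:u1].astype(int)-f["p"][v0:v1,u0:u1]).mean())
        bt=(P[...,2]>105)&(P[...,2]<125)&(abs(L[...,0]+124)<4)&(abs(L[...,1])<12);print("button z",np.median(P[...,2][bt]))
E
```

```text
[-0.379 -0.666  2.281  0.232  1.147 -0.575] [0.2 0.1 0.6]
cooker [-182.5  -64. ] 254.4 tilt 25.3 yaw 7.7
top 237 floor z 100.8 slope deg x,y [0.8 1.2]
bowl rim [595.15928762  67.60314969  57.04304852] cooker frame [-0.25952291 -0.45411778]
lid x 125.41575287656298 21
scene 200 floor z 100.9 slope deg x,y [-1.4 -1.5]
bowl rim [595.4213483   69.87685448  57.64565848] cooker frame [-0.43213735  1.82812093]
lid x 124.86106763816653 588
mug mean pixel change 28.896700336700338
lemon mean pixel change 2.685133887349954
spoon mean pixel change 2.588954056695992
button z 116.27469002314746
```

```bash
python3 - <<'E'
from h import *
from rig import grab_frame
p,d=grab_frame("top");f=np.load("pics/top0.npz")
print("top mug change",np.abs(p[300:350,390:450].astype(int)-f["p"][300:350,390:450]).mean())
for dd in(f["d"],d):
    P=cloud("top",dd)[300:350,390:450];q=P[(P[...,2]>90)&(P[...,2]<105)];print(circ(q[:,:2]),q[:,:2].min(0))
E
```

```text
top mug change 5.2363333333333335
(np.float64(516.3651834180234), np.float64(-263.6781385195319), np.float64(42.52177192873154)) [ 472.42572655 -323.95506289]
(np.float64(516.3614210058921), np.float64(-263.257538898997), np.float64(42.42568717489901)) [ 473.09695827 -314.14803451]
```

The top camera puts the mug where it was, so the arm was only blocking the scene view of it. Everything is in place, so I hand in.

```bash
python3 -c "
from rig import sign_off
print(sign_off())"
```

```text
the job is handed in; nothing more can be done
None
```

The job is handed in: the lid stands open by itself, the button is out, the bowl sits upright within about 2 mm of the tray's middle, and the mug, lemon and spoon show no movement (22 s of the 58 s used).

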